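Turn the specimen carrier over for its second scan

ROBOT

A 6-joint arm with a two-finger parallel gripper is mounted at the origin on the work surface. World frame = base frame: x ahead of the robot, y to its left, z up, the work surface at z = 0. Lengths are in mm, angles in rad, forces in N, time in s.
With the tool pointing down it reaches from about 325 to 850 mm from the base axis. Payload 4.4 kg.
Tool frame: the origin (TCP) lies on the centre line of the jaws, within the pads' length; the fingertips stand 19 mm ahead of it and the grasp point (between the pads) is the TCP (manip.tip_extent is the z of the fingertips in the tool frame, in mm); z points along the fingers, y is the line along which they close (so a half turn about z gives the same grasp; the last joint's range is limited). The gripper opens to 94 mm and grips with 3 to 60 N. Pads are 16 mm wide; open, the fingers measure 119 mm over their backs; the gripper's body (75 mm by 177 mm) begins 78 mm behind the grasp point.
Start: joints at [1.02, 0.207, 1.542, -0, 1.393, -0.15], TCP at [223.819, 529.653, 224.447] pointing down, gripper open.
Joint ranges: [-2.73, 2.73], [-0.86, 2.22], [0.23, 2.46], [-1.11, 4.25], [0.08, 2.63], [-2.82, 2.82]. Speed limits (rad/s): [2.79, 2.79, 3.14, 3.14, 3.14, 3.14].

INTERFACE

Orientations are given as a rotation vector (axis times angle).
In Python, from bench import manip, viewer, close_job, search_frame, outline_of, mark_of gives the robot as it stands. The module is installed in compiled form; this text tells all that it offers.
- The arm moves only by the shell command python3 -m crank 'ROWS' [FORCE]. ROWS is text: rows parted by semicolons, each of 5 numbers parted by spaces: the opening, from 0 (shut) to 1 (fully open), then the shift along the tool's x, y, z in units of 0.025 m (1.0 is 0.025 m), then the turn about the tool's z in units of pi rad (1.0 is pi rad). In form: jaw tx ty tz spin; .... A call has exactly 5 rows; each row shifts and turns the commanded pose from where the row before left it, along the tool's axes as they then stand; what a row does not reach is not made up. A row lasts 1/8 s, in which the tool goes at most 62.5 mm and 10.7 degrees, less where a joint would pass 70% of its speed; a pose out of reach is approached as far as the arm can. A call with a number of a shift or a turn outside -1 to 1 is refused whole. A call with a gripper value outside its range is refused whole. The fingers move at their own pace and stop on an object; FORCE is the grip in N (left out, the last holds). Time passes only in rows, so rows that do not move let the fingers close, or fill a call up. It gives the time, the measured TCP pose, the force, the opening and the grip force at its end, in the units of the state.
- manip.observe(): the state, without advancing time (a new reading comes with each control period).
- viewer.read_camera(name): name is "scene" or "top"; returns a dict with "pixels" (400x640x3 uint8, red, green, blue), "intrinsics" (3x3 intrinsics, pixels), "R" (3x3) and "t" (3): a world point X has camera coordinates R X + t. Camera axes: x right, y down, z forward; pixel columns grow to the right and rows downward; lengths in mm; the calibration is good to about 2 mm. A picture is of the moment at which its call begins. There is no depth.
- close_job(): hands the job in; it is judged then, once.
Trained networks look in the newest picture that a camera, given by its name, has taken for a name from the list of things; names that differ only in an ending like _2 or _b are one class to them, and where a whole thing is asked for, a point or a joint stands for the part that bears it (a point fixed in the world has none). Each returns a list of dicts, best first, with "score" (0 to 1); they miss things now and then, are a little off and sometimes report something else, mostly with a low value. They report only what shows in the picture. A call takes as long as a camera call. They do not tell look-alikes from the thing itself.
- search_frame(camera, label): "rect" ([left, top, right, bottom] in pixels, round what is visible of it).
- outline_of(camera, label): "mask" (400x640 bool, what is visible of it) and "rect" ([left, top, right, bottom] in pixels, round what is visible of it).
- mark_of(camera, label): "centre" ([column, row] in pixels: a listed point, or the origin of a listed thing).
The state is a dict: "clock": time; "qpos": joint angles; "joint_vel": joint speeds; "tau": joint torques, N m; "tcp_pos": TCP position; "orientation": TCP orientation; "wrist_force": force on the tool from outside, world axes, zero at the start; "wrist_torque": the same for the moment, N m; "gripper_width": opening from 0.0 (shut) to 1.0 (fully open); "grasp_force": force on a finger pad.
Only numpy, scipy, OpenCV 4.12 (cv2) and the standard library are available. Lean on these libraries where they do the work, as an engineer would, in place of code of your own. Each camera call takes 0.05 s, during which the arm holds its last target. There are 200 camera calls.

TASK

The orange face of the specimen carrier has been scanned; now turn the carrier over and lay it blue face down on the scanner's glass, flush against both legs of the yellow bracket, with its plain end against the short leg and its black tab pointing away from it. Set it down gently: never let it drop or topple over. Once it sits there and you have let go, press the green scan button fully down and let it come up again, leaving the carrier in place and the other things on the bench where they are.

Things in the scene. Friction and masses are not known exactly. Their poses are not given: they have to be found in the camera images.
- carrier: specimen carrier: loose aluminium block 100 long (x) x 56 wide (y) x 40 thick (z) mm, 0.3 to 0.6 kg. Origin: centre of its orange face; z points through it to the blue face at z = 40 mm. Starts flat on the bench, blue face up. The +x end bears a black tab standing out 12 mm (26 wide, 20 thick, at mid-thickness); the -x end (x = -50 mm) is plain and flat: the block can stand on it
- tab (a point): middle of the outer face of the carrier's black tab, at (62, 0, 20) mm in the carrier's frame
- scanner: white flat scanner fixed to the bench, 220 (x) x 240 (y) x 30 high (z) mm, dark glass flush with its top. Origin: centre of its underside. On top is an L-shaped yellow bracket, 12 mm high, legs 8 mm thick: long leg along y, from y = -52 to 98 mm, inner face at x = 85 (facing -x); short leg along x, from x = 8 to 93 mm, inner face at y = 90 (facing -y)
- corner (a point): inner corner of the bracket at glass level, (85, 90, 30) mm in the scanner frame, same axes. The seated carrier lies on its -x, -y side: long axis along y, a long side on the long leg, plain end on the short leg, tab towards -y
- scan_button (a joint): travel of the green push button, 0 m up, 0.006 m fully down; springy, about 5 N to press fully
- scan_button_top (a point): centre of the top of the green button (radius 14 mm), which stands on the scanner's top at (-70, -90) mm in the scanner's frame and is pressed straight down
- jar: bystander: jar with white cap, 60 mm diameter, 85 high; origin at the centre of its underside
- tray: bystander: empty open grey tray, 160 x 100 x 30 mm; origin at the centre of its underside
- brush: bystander: brush 160 mm long lying along its x; origin at its underside
- weight: bystander: brass calibration weight, 48 mm diameter, 66 high; origin at the centre of its underside
Things that resemble listed ones, but are neither listed nor needed, are in the scene too. There is more than one size of the carrier; the job needs the smallest.

How it is judged:
By the outcome, as a careful person would: the job done as asked, in the order asked, and still so for the second after the job is handed in, with the robot touching nothing.
It also fails if it takes over 72 s, if anything falls off the work surface, if the arm or the gripper's body presses on something with over 40 N, if the wrist force passes 120 N, or if a joint passes its speed limit or range.

## Working session

There is one attempt and no reset: what is moved stays moved. The work goes in short steps, Python scripts to look and compute and a shell command to move; the robot and the scene stay as the last step left them, time stands still between calls to the robot, and variables do not carry over. Pictures are saved under pics/ and viewed, at most 10 in all, crops included, and the job is handed in when it is done.

```bash
mkdir -p pics
cat > h.py <<'E'
import numpy as np, cv2
from bench import manip, viewer, search_frame, outline_of, mark_of
def shot(n):
    c=viewer.read_camera(n); return {k:np.array(c[k]) for k in c}
def save(c,name,rect=None,s=1):
    p=c['pixels'][:,:,::-1]
    if rect: p=p[rect[1]:rect[3],rect[0]:rect[2]]
    cv2.imwrite('pics/'+name,cv2.resize(np.ascontiguousarray(p),None,fx=s,fy=s,interpolation=cv2.INTER_CUBIC))
def ray(c,px):
    d=c['R'].T@np.linalg.inv(c['intrinsics'])@np.array([px[0],px[1],1.]); return -c['R'].T@c['t'],d
def at_z(c,px,z):
    o,d=ray(c,px); return o+d*(z-o[2])/d[2]
def proj(c,X):
    v=(c['R']@np.atleast_2d(X).T).T+c['t']; v=v@c['intrinsics'].T; return v[:,:2]/v[:,2:]
E
python3 - <<'E'
from h import *
np.set_printoptions(precision=1,suppress=True)
for n in ('scene','top'):
    c=shot(n); save(c,n+'0.png')
    print(n,'campos',-c['R'].T@c['t'])
    for l in ('carrier','scanner','jar','tray','brush','weight'):
        print(l,[(round(r['score'],2),np.round(r['rect']).tolist()) for r in search_frame(n,l)])
    for l in ('tab','corner','scan_button_top','scanner','carrier'):
        print('mark',l,[(round(r['score'],2),np.round(r['centre'],1).tolist(),at_z(c,r['centre'],{'tab':20,'corner':30,'scan_button_top':42,'scanner':0,'carrier':0}[l])[:2]) for r in mark_of(n,l)])
s=manip.observe();print(s['clock'],s['orientation'],manip.tip_extent,s['gripper_width'])
E
```

```text
scene campos [1140.6  308.3  872.8]
carrier [(0.97, [487.0, 203.0, 550.0, 262.0]), (0.69, [365.0, 138.0, 416.0, 175.0]), (0.24, [438.0, 195.0, 456.0, 241.0])]
scanner [(0.66, [194.0, 164.0, 286.0, 231.0])]
jar [(0.73, [280.0, 275.0, 306.0, 310.0])]
tray [(0.71, [405.0, 248.0, 470.0, 319.0]), (0.3, [440.0, 194.0, 456.0, 238.0])]
brush [(0.83, [440.0, 199.0, 458.0, 242.0])]
weight [(0.57, [171.0, 155.0, 187.0, 179.0])]
mark tab [(0.86, [488.7, 215.4], array([397.7, 532.8])), (0.83, [417.0, 164.0], array([264.4, 301.8])), (0.56, [391.3, 222.7], array([516.5, 277.9]))]
mark corner [(0.71, [268.3, 218.1], array([625.7, -50.8]))]
mark scan_button_top [(0.63, [214.9, 170.7], array([ 525.7, -279.1]))]
mark scanner [(0.55, [245.4, 196.9], array([ 558.9, -164. ]))]
mark carrier [(0.9, [511.6, 238.5], array([441. , 603.8])), (0.89, [388.1, 160.8], array([261.4, 209. ])), (0.69, [371.9, 215.2], array([495. , 217.6]))]
top campos [ 323.4   89.5 1253.9]
carrier [(0.69, [239.0, 279.0, 297.0, 308.0]), (0.57, [248.0, 201.0, 288.0, 229.0])]
scanner [(0.64, [347.0, 147.0, 447.0, 239.0]), (0.58, [250.0, 202.0, 291.0, 227.0])]
jar [(0.6, [303.0, 97.0, 321.0, 125.0])]
tray [(0.65, [177.0, 132.0, 224.0, 192.0])]
brush [(0.68, [195.0, 206.0, 212.0, 260.0])]
weight [(0.55, [471.0, 194.0, 489.0, 206.0])]
mark tab [(0.93, [168.8, 247.3], array([391.1, 517.6])), (0.61, [243.0, 291.2], array([264.4, 294.3])), (0.59, [252.2, 209.2], array([505.2, 273.8])), (0.3, [271.2, 217.4], array([480.4, 216.2]))]
mark corner [(0.64, [361.4, 173.4], array([613.3, -55.2])), (0.22, [204.9, 231.6], array([436.8, 410.3]))]
mark scan_button_top [(0.59, [433.0, 203.7], array([ 518.7, -263.7]))]
mark scanner [(0.89, [392.5, 188.9], array([ 571.5, -153.6]))]
mark carrier [(0.91, [142.5, 233.0], array([435.2, 606.7])), (0.88, [270.4, 290.6], array([265.3, 216.7])), (0.62, [269.8, 218.4], array([479.9, 222.5]))]
1.2 [-0.6 -3.1 -0. ] 19.0 0.9994297323799693
```

View pics/scene0.png

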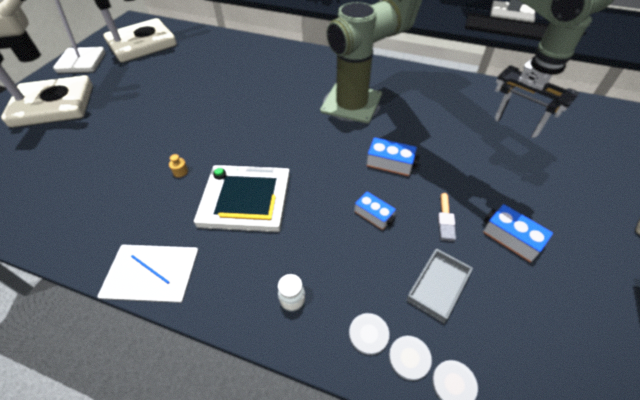

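View pics/top0.png

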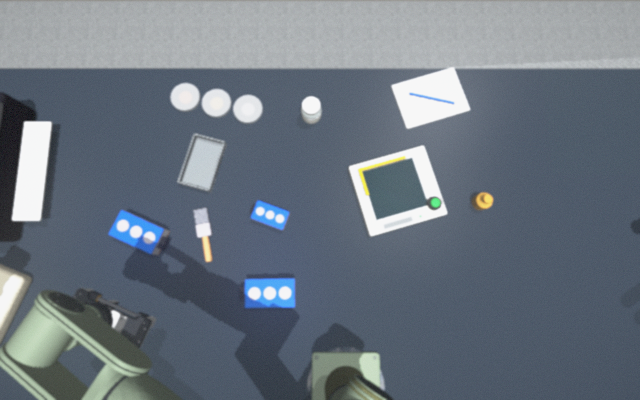

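Three carriers show in the top picture: (140,233), (270,215), (270,293). The one at (270,215) looks smallest; I confirm it with a crop and by measuring the size.

```bash
cat > seg.py <<'E'
from h import *
def blue(c,box,z):
    p=c['pixels'][box[1]:box[3],box[0]:box[2]].astype(int)
    m=((p[:,:,2]>p[:,:,0]+50)&(p[:,:,2]>100))|(p.min(2)>200)
    n,l,st,_=cv2.connectedComponentsWithStats(m.astype(np.uint8)); k=1+np.argmax(st[1:,4])
    cn=cv2.findContours((l==k).astype(np.uint8),0,2)[0][0][:,0,:]+np.array(box[:2])
    # pixel hull with edge half-pixels, projected to plane
    P=np.array([at_z(c,q+np.array(e),z)[:2] for q in cn for e in((-.35,-.35),(.35,.35),(-.35,.35),(.35,-.35))],np.float32)
    return cv2.minAreaRect(P)
E
python3 - <<'E'
from seg import *
c=shot('top'); s=shot('scene')
for b in ((100,200,175,262),(240,195,300,235),(235,270,305,312)): print('top',blue(c,b,40))
for b in ((350,185,402,235),(360,132,420,180),(480,200,556,265)): print('scene',blue(s,b,40))
a=c['pixels'][190:240,230:310];b=s['pixels'][180:240,340:420]
cv2.imwrite('pics/crop1.png',np.vstack([cv2.resize(a,(640,290),interpolation=2),cv2.resize(b,(400,300),interpolation=2) if 0 else cv2.copyMakeBorder(cv2.resize(b,(400,300),interpolation=2),0,0,0,240,0)])[:,:,::-1])
# scanner white outline top cam z=30
p=c['pixels'][135:250,335:460].astype(int)
m=(p.min(2)>140).astype(np.uint8); n,l,st,_=cv2.connectedComponentsWithStats(m);k=1+np.argmax(st[1:,4])
cn=cv2.findContours((l==k).astype(np.uint8),0,2)[0][0][:,0,:]+np.array([335,135])
P=np.array([at_z(c,q,30)[:2] for q in cn],np.float32);print('scanner',cv2.minAreaRect(P),cv2.boxPoints(cv2.minAreaRect(P)))
for nm,cam,box in(('top',c,(335,135,460,250)),('scene',s,(180,150,300,240))):
    p=cam['pixels'][box[1]:box[3],box[0]:box[2]].astype(int)
    g=(p[:,:,1]>p[:,:,0]+60)&(p[:,:,1]>p[:,:,2]+40); yx=np.argwhere(g).mean(0)+[box[1],box[0]]
    print(nm,'green',yx[::-1],at_z(cam,yx[::-1],42))
    yy=(p[:,:,0]>p[:,:,2]+90)&(p[:,:,1]>120)
    P=np.array([at_z(cam,q[::-1]+np.array(box[:2]),42)[:2] for q in np.argwhere(yy)],np.float32)
    print('yellow n',len(P),cv2.boxPoints(cv2.minAreaRect(P)))
E
```

```text
top ((436.590087890625, 610.98681640625), (152.1348876953125, 89.91339874267578), 66.12957000732422)
top ((486.8938293457031, 219.55502319335938), (110.9227294921875, 66.98682403564453), 69.55131530761719)
top ((261.73443603515625, 215.56381225585938), (88.75201416015625, 148.53216552734375), 0.4639449715614319)
scene ((488.640380859375, 221.07083129882812), (111.21935272216797, 68.98027801513672), 69.49357604980469)
scene ((248.94876098632812, 213.14419555664062), (95.036376953125, 153.57736206054688), 0.6073591113090515)
scene ((423.2315368652344, 611.4335327148438), (150.6707763671875, 93.5184326171875), 66.17428588867188)
scanner ((563.924560546875, -161.62594604492188), (225.52874755859375, 245.970458984375), 16.183244705200195) [[ 421.35123   -74.942566]
 [ 489.90567  -311.1665  ]
 [ 706.4979   -248.30933 ]
 [ 637.9435    -12.085388]]
top green [435.11842105 202.35526316] [ 522.73557599 -270.17100059   42.        ]
yellow n 202 [[ 544.7808    -69.20533 ]
 [ 659.77606  -184.71368 ]
 [ 710.748    -133.96814 ]
 [ 595.75275   -18.459793]]
scene green [218.26415094 170.94339623] [ 523.10093737 -268.75250687   42.        ]
yellow n 358 [[ 514.9169   -412.91452 ]
 [ 645.2882   -426.92908 ]
 [ 686.28577   -45.54666 ]
 [ 555.9144    -31.532104]]
```

View pics/crop1.png

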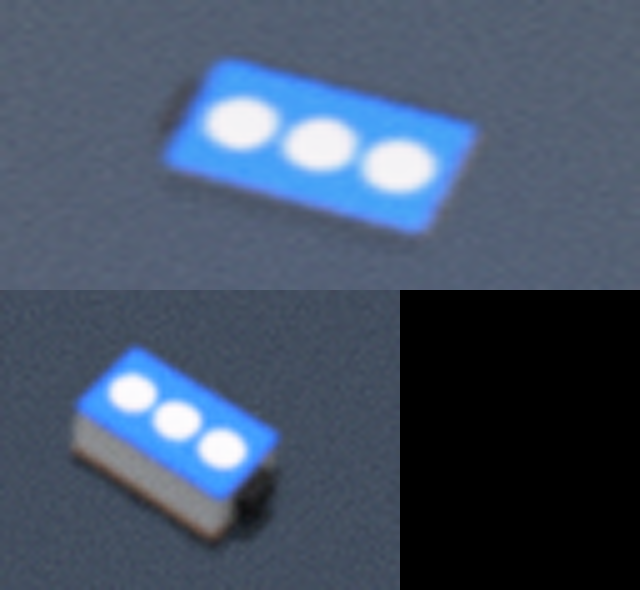

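The crop shows the smallest carrier at top (270,215). Its blue face is up and its tab is at the upper left, top (250,207). The measured size is about 105×60 mm after blur, against about 150×90 mm for the other two, so this is the one.

```bash
cat > w.py <<'E'
from h import *
from scipy.spatial.transform import Rotation as Ro
def st():
    s=manip.observe(); R=Ro.from_rotvec(s['orientation']).as_matrix(); return s,np.array(s['tcp_pos']),R
def need(target,yhead=None):
    s,p,R=st(); h=np.degrees(np.arctan2(R[1,1],R[0,1]))
    print('t',round(s['clock'],2),'p',p.round(1),'yhead',h.round(2),'tilt',np.degrees(np.arccos(-R[2,2])).round(2),'F',np.round(s['wrist_force'],1),'w',round(s['gripper_width'],3),'gf',round(s['grasp_force'],1))
    print('shift units',(R.T@(np.array(target)-p)/25).round(2))
    if yhead is not None:
        d=(h-yhead+180)%360-180; print('spin',round(d/180,3))
        a=np.radians(yhead); R2=np.c_[[np.sin(a)*-1,np.cos(a),0],[np.cos(a),np.sin(a),0],[0,0,-1.]]
        R2[:,0]=np.cross(R2[:,1],R2[:,2]); print('shift after spin',(R2.T@(np.array(target)-p)/25).round(2))
E
python3 - <<'E'
from w import *
u=np.array([np.cos(np.radians(69.5)),np.sin(np.radians(69.5)),0])
need(np.array([488,220.3,22])+33*u,-20.5)
E
```

```text
t 1.3 p [223.8 529.6 224.4] yhead 67.09 tilt 0.0 F [ 1.  -0.7 -0.4] w 1.002 gf 0.0
shift units [-14.5   -5.97   8.1 ]
spin 0.487
shift after spin [-6.57 14.23  8.1 ]
```

```bash
python3 -m crank '1 -0.967 -0.398 0.2 0;1 -0.967 -0.398 0.2 0;1 -0.967 -0.398 0.2 0;1 -0.967 -0.398 0.2 0;1 -0.967 -0.398 0.2 0' 15
python3 -m crank '1 -0.967 -0.398 0.2 0;1 -0.967 -0.398 0.2 0;1 -0.967 -0.398 0.2 0;1 -0.967 -0.398 0.2 0;1 -0.967 -0.398 0.2 0'
python3 -m crank '1 -0.967 -0.398 0.2 0;1 -0.967 -0.398 0.2 0;1 -0.967 -0.398 0.2 0;1 -0.967 -0.398 0.2 0;1 -0.967 -0.398 0.2 0'
python3 -m crank '1 0 0 0.2 0.0487;1 0 0 0.2 0.0487;1 0 0 0.2 0.0487;1 0 0 0.2 0.0487;1 0 0 0.2 0.0487'
python3 -m crank '1 0 0 0.2 0.0487;1 0 0 0.2 0.0487;1 0 0 0.2 0.0487;1 0 0 0.2 0.0487;1 0 0 0.2 0.0487'
python3 - <<'E'
from w import *
u=np.array([np.cos(np.radians(69.5)),np.sin(np.radians(69.5)),0])
need(np.array([488,220.3,22])+33*u,-20.5)
E
```

```text
clock: 1.92
tcp_pos: [316.4, 436.2, 199.4]
orientation: [0.624, 3.079, 0.0]
wrist_force: [-0.0, 0.6, 0.4]
gripper_width: 0.998
grasp_force: 0.0
clock: 2.55
tcp_pos: [408.4, 343.3, 174.4]
orientation: [0.624, 3.079, 0.0]
wrist_force: [-0.1, 0.1, 0.2]
gripper_width: 0.998
grasp_force: 0.0
clock: 3.18
tcp_pos: [500.4, 250.4, 149.4]
orientation: [0.624, 3.079, 0.0]
wrist_force: [0.1, 0.7, 0.6]
gripper_width: 1.001
grasp_force: 0.0
clock: 3.8
tcp_pos: [499.9, 251.0, 124.3]
orientation: [1.735, 2.619, 0.0]
wrist_force: [0.5, -0.3, -0.2]
gripper_width: 1.001
grasp_force: 0.0
clock: 4.42
tcp_pos: [499.9, 251.1, 99.4]
orientation: [2.587, 1.783, 0.0]
wrist_force: [0.6, 0.3, 0.3]
gripper_width: 1.0
grasp_force: 0.0
t 4.42 p [499.9 251.1  99.4] yhead -20.86 tilt 0.01 F [0.6 0.3 0.3] w 1.0 gf 0.0
shift units [ 0.   -0.01  3.09]
spin -0.002
shift after spin [ 0.   -0.01  3.09]
```

```bash
python3 -m crank '1 0 0 0.8 -0.002;1 0 0 0.8 0;1 0 0 0.8 0;1 0 0 0.5 0;1 0 0 0.19 0'
python3 -m crank '0.4 0 0 0 0;0.4 0 0 0 0;0.4 0 0 0 0;0.4 0 0 0 0;0.4 0 0 0 0' 15
python3 - <<'E'
from w import *
need([0,0,0]); c=shot('scene'); t=shot('top')
a=c['pixels'][150:270,310:470];b=t['pixels'][170:270,230:330]
cv2.imwrite('pics/grasp1.png',np.hstack([cv2.resize(a,(480,360)),cv2.resize(b,(310,360))])[:,:,::-1])
E
```

```text
clock: 5.05
tcp_pos: [499.4, 250.9, 21.5]
orientation: [-2.576, -1.797, 0.002]
wrist_force: [1.2, 0.1, 0.6]
gripper_width: 0.998
grasp_force: 0.0
clock: 5.68
tcp_pos: [500.0, 251.2, 22.6]
orientation: [2.577, 1.797, 0.001]
wrist_force: [0.2, 0.2, 1.6]
gripper_width: 0.597
grasp_force: 15.0
t 5.67 p [500.  251.2  22.6] yhead -20.21 tilt 0.03 F [0.2 0.2 1.6] w 0.597 gf 15.0
shift units [-16.34 -15.3    0.89]
```

View pics/grasp1.png

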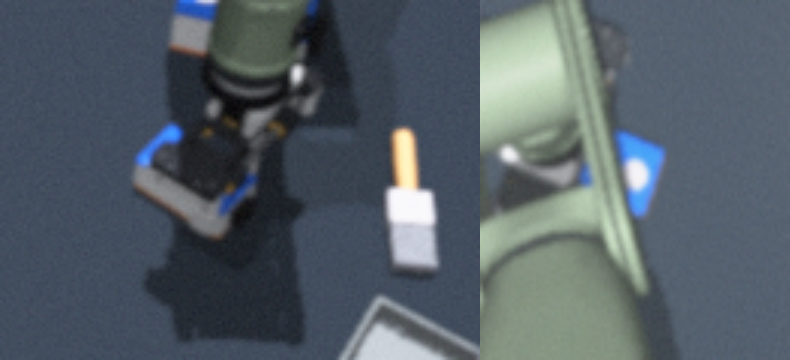

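The carrier is gripped at 56 mm opening near the tab end; in the scene half the gripper stands across the block, and in the top half the plain end shows at (640,175). Next, the tipping arc about the plain-end edge.

Run:
```python
import numpy as np
a=np.arctan2(22,83)+np.radians(np.arange(0,91,6)); r=np.hypot(22,83)/25
x=np.diff(r*np.cos(a));z=-np.diff(r*np.sin(a))
for i in range(15): print(x[i].round(2),z[i].round(2))
```

```text
-0.11 -0.34
-0.15 -0.33
-0.18 -0.31
-0.21 -0.29
-0.24 -0.27
-0.27 -0.24
-0.29 -0.21
-0.31 -0.18
-0.33 -0.15
-0.34 -0.11
-0.35 -0.08
-0.36 -0.04
-0.36 -0.0
-0.36 0.04
-0.35 0.07
```

```bash
python3 -m crank '0.4 -0.11 0 -0.36 0;0.4 -0.15 0 -0.35 0;0.4 -0.18 0 -0.31 0;0.4 -0.21 0 -0.29 0;0.4 -0.24 0 -0.27 0' 12
python3 -m crank '0.4 -0.27 0 -0.24 0;0.4 -0.29 0 -0.21 0;0.4 -0.31 0 -0.18 0;0.4 -0.33 0 -0.15 0;0.4 -0.34 0 -0.11 0'
python3 - <<'E'
from w import *
need([0,0,0]); c=shot('scene'); save(c,'arc1.png',(310,120,470,270),3)
E
```

```text
clock: 6.4
tcp_pos: [491.9, 229.7, 62.3]
orientation: [2.577, 1.797, 0.0]
wrist_force: [0.6, -0.5, -3.6]
gripper_width: 0.596
grasp_force: 12.0
clock: 7.02
tcp_pos: [478.6, 193.4, 84.1]
orientation: [2.577, 1.797, -0.0]
wrist_force: [0.3, -0.4, -3.8]
gripper_width: 0.595
grasp_force: 12.0
t 7.03 p [478.6 193.4  84.1] yhead -20.21 tilt 0.0 F [ 0.3 -0.4 -3.8] w 0.595 gf 12.0
shift units [-13.87 -15.29   3.37]
```

View pics/arc1.png

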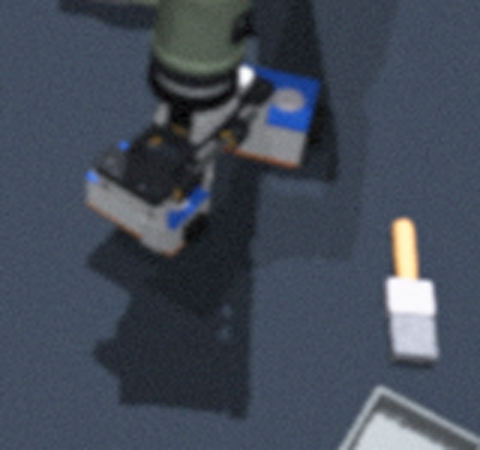

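The picture shows the carrier lifted level: friction in the pads held it, so it didn't pivot. Wrist force shows a weight of about 4 N. I'll set it down, then regrip nearer the end with a lower force.

```bash
python3 -m crank '0.4 0 0 0.8 0;0.4 0 0 0.8 0;0.4 0 0 0.6 0;0.4 0 0 0.15 0;0.4 0 0 0.05 0'
python3 -m crank '0.4 0 0 0.03 0;0.4 0 0 0.02 0;0.4 0 0 0.02 0;0.4 0 0 0 0;0.4 0 0 0 0'
```

```text
clock: 7.7
tcp_pos: [479.1, 194.1, 24.0]
orientation: [2.577, 1.797, 0.0]
wrist_force: [0.2, -0.2, -2.4]
gripper_width: 0.597
grasp_force: 12.0
clock: 8.32
tcp_pos: [479.3, 194.2, 22.8]
orientation: [2.576, 1.797, 0.002]
wrist_force: [1.0, 1.2, 0.7]
gripper_width: 0.597
grasp_force: 12.0
```

```bash
python3 -m crank '0.75 0 0 0 0;0.75 0 0 0 0;0.75 0.3 0 0 0;0.75 0 0 0 0;0.5 0 0 0 0' 5
python3 -m crank '0.4 0 0 0 0;0.4 0 0 0 0;0.4 0 0 0 0;0.4 0 0 0 0;0.4 -0.09 0 -0.25 0' 5
python3 -m crank '0.4 -0.07 0 -0.23 0;0.4 -0.07 0 -0.23 0;0.4 0 0 0 0;0.4 0 0 0 0;0.4 0 0 0 0'
python3 - <<'E'
from w import *
need([0,0,0]);
E
python3 - <<'E'
import numpy as np
a=np.arctan2(22,91)+np.radians(np.arange(0,91,6)); r=np.hypot(22,91)/25
x=np.diff(r*np.cos(a));z=-np.diff(r*np.sin(a))
print([(x[i].round(2),z[i].round(2)) for i in range(15)])
E
```

```text
clock: 8.95
tcp_pos: [481.4, 201.2, 22.2]
orientation: [2.576, 1.798, -0.0]
wrist_force: [0.1, -0.3, -0.1]
gripper_width: 0.674
grasp_force: 0.0
clock: 9.57
tcp_pos: [479.7, 198.8, 27.9]
orientation: [-2.576, -1.797, 0.003]
wrist_force: [-0.1, 0.0, -2.2]
gripper_width: 0.594
grasp_force: 5.0
clock: 10.2
tcp_pos: [479.7, 195.8, 40.1]
orientation: [2.576, 1.797, 0.001]
wrist_force: [-0.5, -0.9, -1.1]
gripper_width: 0.596
grasp_force: 5.0
t 10.2 p [479.7 195.8  40.1] yhead -20.2 tilt 0.03 F [-0.5 -0.9 -1.1] w 0.596 gf 5.0
shift units [-13.98 -15.3    1.59]
[(np.float64(-0.11), np.float64(-0.38)), (np.float64(-0.15), np.float64(-0.36)), (np.float64(-0.19), np.float64(-0.34)), (np.float64(-0.22), np.float64(-0.32)), (np.float64(-0.26), np.float64(-0.3)), (np.float64(-0.28), np.float64(-0.27)), (np.float64(-0.31), np.float64(-0.24)), (np.float64(-0.33), np.float64(-0.2)), (np.float64(-0.35), np.float64(-0.17)), (np.float64(-0.37), np.float64(-0.13)), (np.float64(-0.38), np.float64(-0.09)), (np.float64(-0.39), np.float64(-0.05)), (np.float64(-0.39), np.float64(-0.01)), (np.float64(-0.39), np.float64(0.03)), (np.float64(-0.39), np.float64(0.07))]
```

```bash
python3 -m crank '0.4 -0.18 0 -0.33 0;0.4 -0.22 0 -0.32 0;0.4 -0.26 0 -0.3 0;0.4 -0.28 0 -0.27 0;0.4 -0.31 0 -0.24 0'
python3 - <<'E'
from w import *
need([0,0,0]); c=shot('scene'); save(c,'arc2.png',(310,120,470,270),3)
E
```

```text
clock: 10.82
tcp_pos: [468.5, 165.9, 77.1]
orientation: [-2.577, -1.797, -0.001]
wrist_force: [-0.8, 1.0, -2.9]
gripper_width: 0.593
grasp_force: 5.0
t 10.82 p [468.5 165.9  77.1] yhead -20.22 tilt 0.03 F [-0.8  1.  -2.9] w 0.593 gf 5.0
shift units [-12.71 -15.29   3.07]
```

View pics/arc2.png

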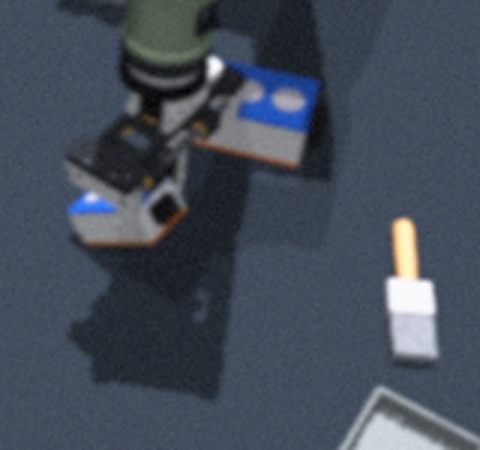

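It pivots: the tab end (165,210 in the crop) is up and the block is tilted about 40°. I continue the arc.

```bash
python3 -m crank '0.4 -0.33 0 -0.2 0;0.4 -0.35 0 -0.17 0;0.4 -0.37 0 -0.13 0;0.4 -0.38 0 -0.09 0;0.4 -0.39 0 -0.05 0'
python3 -m crank '0.4 -0.39 0 -0.01 0;0.4 -0.39 0 0.03 0;0.4 -0.39 0 0.06 0;0.4 0 0 0 0;0.4 0 0 0 0'
python3 - <<'E'
from w import *
need([0,0,0]); c=shot('scene'); save(c,'arc3.png',(310,100,470,250),3)
E
```

```text
clock: 11.5
tcp_pos: [452.9, 123.0, 92.8]
orientation: [2.576, 1.797, 0.001]
wrist_force: [-0.3, 1.0, -0.7]
gripper_width: 0.595
grasp_force: 5.0
clock: 12.12
tcp_pos: [442.8, 95.8, 90.4]
orientation: [2.576, 1.797, -0.001]
wrist_force: [0.2, -1.2, -0.2]
gripper_width: 0.598
grasp_force: 5.0
t 12.12 p [442.8  95.8  90.4] yhead -20.21 tilt 0.04 F [ 0.2 -1.2 -0.2] w 0.598 gf 5.0
shift units [ -9.71 -15.3    3.62]
```

View pics/arc3.png

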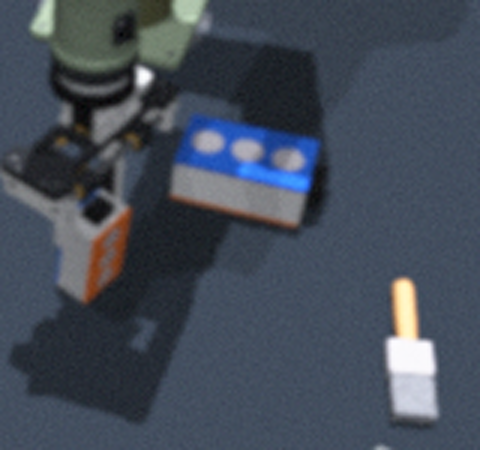

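The block now stands on its plain end, with the tab up at crop (98,205) and the orange face towards the other carrier. I'll regrip nearer the orange side so that the fingertips clear the bench at the end.

```bash
python3 -m crank '0.4 0 0 0.03 0;0.4 0 0 0.03 0;0.4 0 0 0 0;0.75 0 0 0 0;0.75 0 0 0 0' 5
python3 -m crank '0.75 0 0 0 0;0.75 0.18 0 0 0;0.75 0.18 0 0 0;0.75 0 0 -0.03 0;0.4 0 0 0 0' 5
python3 -m crank '0.4 0 0 0 0;0.4 0 0 0 0;0.4 0 0 0 0;0.4 0 0 0 0;0.4 0 0 0 0' 5
python3 - <<'E'
from w import *
need([0,0,0]); c=shot('scene'); save(c,'arc4.png',(310,100,470,250),3)
for r in mark_of('scene','tab'): print(r['score'],np.round(r['centre']),at_z(c,r['centre'],112))
a=np.arctan2(91,27)+np.radians(np.arange(0,91,6)); r=np.hypot(27,91)/25
x=np.diff(r*np.cos(a));z=-np.diff(r*np.sin(a))
print([[float(x[i].round(2)),float(z[i].round(2))] for i in range(15)])
E
```

```text
clock: 12.8
tcp_pos: [442.3, 96.6, 88.6]
orientation: [-2.576, -1.797, 0.001]
wrist_force: [0.7, 0.3, 0.1]
gripper_width: 0.743
grasp_force: 0.0
clock: 13.42
tcp_pos: [445.9, 104.7, 89.7]
orientation: [2.576, 1.798, 0.0]
wrist_force: [-0.2, -0.4, -0.5]
gripper_width: 0.679
grasp_force: 0.0
clock: 14.05
tcp_pos: [445.9, 104.6, 89.7]
orientation: [2.577, 1.797, 0.0]
wrist_force: [0.6, 0.3, -0.4]
gripper_width: 0.597
grasp_force: 5.0
t 14.05 p [445.9 104.6  89.7] yhead -20.21 tilt 0.01 F [ 0.6  0.3 -0.4] w 0.597 gf 5.0
shift units [-10.09 -15.29   3.59]
0.6 [417. 159.] [338.33568093 299.09759616 112.        ]
[[-0.39, -0.09], [-0.39, -0.05], [-0.4, -0.01], [-0.4, 0.03], [-0.39, 0.07], [-0.38, 0.11], [-0.37, 0.15], [-0.35, 0.19], [-0.33, 0.22], [-0.3, 0.26], [-0.27, 0.29], [-0.24, 0.32], [-0.21, 0.34], [-0.17, 0.36], [-0.13, 0.37]]
```

View pics/arc4.png

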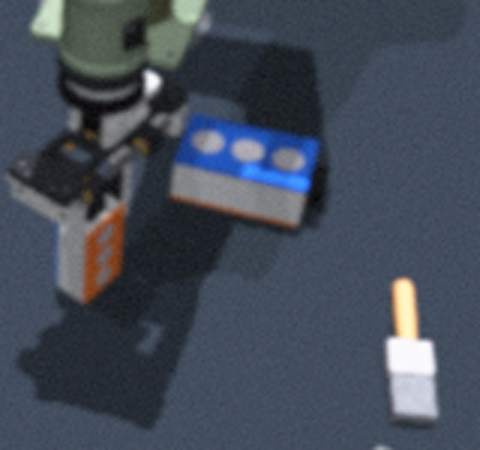

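```bash
python3 -m crank '0.4 -0.39 0 -0.11 0;0.4 -0.39 0 -0.05 0;0.4 -0.4 0 -0.01 0;0.4 -0.4 0 0.03 0;0.4 -0.39 0 0.07 0'
cat > or.py <<'E'
from w import *
def orange(c,box):
    p=c['pixels'][box[1]:box[3],box[0]:box[2]].astype(int)
    m=(p[:,:,0]>p[:,:,2]+50)&(p[:,:,0]>110)
    n,l,s,ce=cv2.connectedComponentsWithStats(m.astype(np.uint8)); k=1+np.argmax(s[1:,4])
    pts=(np.argwhere(l==k)[:,::-1]+np.array(box[:2])).astype(np.float32); return pts,cv2.minAreaRect(pts)
E
python3 - <<'E'
from or_ import * if 0 else None
E
python3 - <<'E'
import importlib; orange=importlib.import_module('or').orange
from w import *
need([0,0,0])
c=shot('scene'); p,r=orange(c,(310,140,400,230)); print('scene',len(p),r)
# predicted orange face corners at tilt th about edge2
u=np.array([np.cos(np.radians(69.8)),np.sin(np.radians(69.8)),0]);v=np.array([-u[1],u[0],0]);z=np.array([0,0,1.])
E0=np.array([445.9,104.6,0])-27*u
for th in (0,15,30,45):
    t=np.radians(th); ax=np.sin(t)*-u+np.cos(t)*z; n=np.cos(t)*u+np.sin(t)*z
    print(th,proj(c,[E0+40*n+100*a*ax+28*b*v for a,b in((0,-1),(0,1),(1,1),(1,-1))]).round(0).tolist())
print(cv2.boxPoints(r).round(0).tolist())
E
```

```text
clock: 14.78
tcp_pos: [428.9, 58.1, 92.0]
orientation: [-2.577, -1.796, -0.002]
wrist_force: [-1.9, 2.9, 7.2]
gripper_width: 0.592
grasp_force: 5.0
t 14.78 p [428.9  58.1  92. ] yhead -20.26 tilt 0.07 F [-1.9  2.9  7.2] w 0.592 gf 5.0
shift units [ -8.12 -15.29   3.67]
scene 263 ((332.280517578125, 175.52439880371094), (32.025142669677734, 13.693511009216309), 83.6598129272461)
0 [[338.0, 201.0], [349.0, 190.0], [351.0, 167.0], [339.0, 178.0]]
15 [[338.0, 198.0], [349.0, 187.0], [344.0, 161.0], [332.0, 172.0]]
30 [[337.0, 196.0], [348.0, 185.0], [336.0, 157.0], [324.0, 168.0]]
45 [[335.0, 193.0], [347.0, 182.0], [329.0, 155.0], [317.0, 165.0]]
[[324.0, 160.0], [337.0, 159.0], [341.0, 191.0], [327.0, 192.0]]  File "<stdin>", line 1
    from or_ import * if 0 else None
                      ^^
SyntaxError: invalid syntax
```

```bash
cat > fit.py <<'E'
import importlib; orange=importlib.import_module('or').orange
from w import *
from scipy.optimize import minimize
u=np.array([np.cos(np.radians(69.8)),np.sin(np.radians(69.8)),0]);v=np.array([-u[1],u[0],0]);z=np.array([0,0,1.])
def fit(box=(300,130,400,230)):
    c=shot('scene'); p,r=orange(c,box); m=np.zeros((400,640),np.uint8); m[p[:,1].astype(int),p[:,0].astype(int)]=1
    s,tcp,R=st(); mid=np.array([tcp[0],tcp[1],0]); best=[]
    for th in np.arange(0,181,3):
        t=np.radians(th); ax=-np.sin(t)*u+np.cos(t)*z; n=np.cos(t)*u+np.sin(t)*z
        for off in np.arange(-20,140,3): # edge2 position along u relative to TCP
            E0=mid+off*u if th<=90 else mid+off*u
            q=proj(c,[E0+40*n+100*a*ax+28*b*v for a,b in((0,-1),(0,1),(1,1),(1,-1))])
            k=np.zeros_like(m); cv2.fillConvexPoly(k,np.round(q).astype(np.int32),1)
            # occluded part penalised lightly
            sc=(m&k).sum()-1.0*(m&~k&1).sum()-0.5*(k&~m&1).sum()
            best.append((sc,th,off))
    best.sort(reverse=True); print('orange px',len(p),'best score,tilt,edge-off',[(float(a),int(b),int(d)) for a,b,d in best[:6]])
    return c
E
python3 -c "
from fit import *
need([0,0,0]); fit()"
```

```text
t 14.82 p [428.6  57.4  92. ] yhead -20.27 tilt 0.03 F [-1.6  2.1  1. ] w 0.597 gf 5.0
shift units [ -8.09 -15.29   3.68]
orange px 276 best score,tilt,edge-off [(205.5, 12, -11), (204.5, 9, -14), (203.0, 6, -17), (191.0, 6, -20), (185.0, 15, -8), (185.0, 12, -14)]
```

The base slid, so the tilt is only about 10°. Carrying on would run towards the scanner, so I lift the block with a firm grip, move it back about 120 mm, and tilt it there with more downward pressure.

```bash
python3 -m crank '0.4 0 0 0 0;0.4 0 0 -0.2 0;0.4 0 0 -0.3 0;0.4 0.6 0 0 0;0.4 0.8 0 0 0' 12
python3 -m crank '0.4 0.8 0 0 0;0.4 0.8 0 0 0;0.4 0.8 0 0 0;0.4 0.8 0 0 0;0.4 0.2 0 0 0'
python3 -c "
from fit import *
need([0,0,0]); c=fit((310,100,430,240))"
```

```text
clock: 15.5
tcp_pos: [441.5, 92.2, 104.1]
orientation: [2.577, 1.796, 0.001]
wrist_force: [1.1, 0.2, -3.0]
gripper_width: 0.597
grasp_force: 12.0
clock: 16.12
tcp_pos: [470.8, 172.6, 103.9]
orientation: [2.575, 1.8, 0.001]
wrist_force: [-0.0, -0.8, -4.4]
gripper_width: 0.596
grasp_force: 12.0
t 16.12 p [470.8 172.6 103.9] yhead -20.1 tilt 0.02 F [-0.  -0.8 -4.4] w 0.596 gf 12.0
shift units [-12.95 -15.31   4.15]
orange px 239 best score,tilt,edge-off [(137.0, 12, -11), (132.5, 9, -17), (122.5, 9, -14), (120.0, 15, -11), (115.5, 15, -8), (115.0, 15, -5)]
```

```bash
python3 -m crank '0.4 0 0 0.3 0;0.4 0 0 0.1 0;0.4 0 0 0.05 0;0.4 0 0 0 0;0.4 0 0 0 0' 12
python3 -m crank '0.4 0 0 0.04 0;0.4 -0.2 0 0.05 0;0.4 -0.3 0 0.06 0;0.4 -0.35 0 0.06 0;0.4 -0.35 0 0.06 0' 6
python3 -c "
from fit import *
need([0,0,0]); c=fit((310,100,430,240))"
```

```text
clock: 16.8
tcp_pos: [470.5, 170.9, 92.9]
orientation: [2.577, 1.797, 0.001]
wrist_force: [-0.0, 0.3, -3.7]
gripper_width: 0.598
grasp_force: 12.0
clock: 17.42
tcp_pos: [460.6, 143.1, 87.6]
orientation: [2.576, 1.797, 0.003]
wrist_force: [-1.8, 1.0, 3.3]
gripper_width: 0.6
grasp_force: 6.0
t 17.43 p [460.6 143.1  87.6] yhead -20.2 tilt 0.11 F [-1.8  1.   3.3] w 0.6 gf 6.0
shift units [-11.74 -15.32   3.47]
orange px 371 best score,tilt,edge-off [(290.5, 27, 16), (289.5, 24, 13), (287.5, 27, 19), (285.0, 30, 19), (267.5, 27, 13), (263.0, 30, 22)]
```

Run:
```python
import numpy as np
a=np.radians(100.4+np.arange(0,61,6.)); r=89.2/25
x=np.diff(r*np.cos(a));z=-np.diff(r*np.sin(a))
print([[float(x[i].round(2)),float(z[i].round(2))] for i in range(10)])
```

```text
[[-0.36, 0.09], [-0.35, 0.12], [-0.34, 0.16], [-0.32, 0.19], [-0.3, 0.23], [-0.27, 0.26], [-0.24, 0.28], [-0.21, 0.31], [-0.18, 0.33], [-0.14, 0.34]]
```

```bash
python3 -m crank '0.4 -0.36 0 0.09 0;0.4 -0.35 0 0.12 0;0.4 -0.34 0 0.16 0;0.4 -0.32 0 0.19 0;0.4 -0.3 0 0.23 0'
python3 -c "
from fit import *
need([0,0,0]); c=fit((300,100,430,240))"
```

```text
clock: 18.1
tcp_pos: [445.6, 103.0, 65.7]
orientation: [2.576, 1.797, 0.001]
wrist_force: [1.1, -0.1, -0.5]
gripper_width: 0.592
grasp_force: 6.0
t 18.1 p [445.6 103.   65.7] yhead -20.22 tilt 0.04 F [ 1.1 -0.1 -0.5] w 0.592 gf 6.0
shift units [-10.03 -15.3    2.62]
orange px 468 best score,tilt,edge-off [(359.0, 63, 67), (358.0, 60, 61), (354.5, 60, 64), (345.0, 54, 55), (342.0, 63, 70), (335.0, 57, 61)]
```

```bash
python3 -m crank '0.4 -0.27 0 0.26 0;0.4 -0.24 0 0.28 0;0.4 -0.21 0 0.31 0;0.4 -0.18 0 0.3 0;0.4 -0.12 0 0.25 0'
python3 -c "
from fit import *
need([0,0,0]); c=fit((300,100,430,240))"
```

```text
clock: 18.77
tcp_pos: [436.7, 79.6, 30.6]
orientation: [-2.577, -1.797, -0.0]
wrist_force: [1.6, -0.2, -0.6]
gripper_width: 0.593
grasp_force: 6.0
t 18.77 p [436.7  79.6  30.6] yhead -20.22 tilt 0.02 F [ 1.6 -0.2 -0.6] w 0.593 gf 6.0
shift units [ -9.03 -15.29   1.22]
orange px 383 best score,tilt,edge-off [(289.5, 90, 91), (279.5, 87, 88), (269.0, 87, 94), (261.0, 87, 85), (260.5, 87, 91), (259.0, 90, 88)]
```

```bash
python3 -m crank '0.4 -0.02 0 0.04 0;0.4 -0.01 0 0.04 0;0.4 0 0 0.04 0;0.4 0 0 0.04 0;0.4 0 0 0 0'
python3 -m crank '0.4 0 0 0.04 0;0.4 0 0 0.04 0;0.4 0 0 0 0;0.8 0 0 0 0;0.8 0 0 0 0'
python3 -c "
from fit import *
need([0,0,0]); c=fit((300,100,430,240)); save(c,'flat.png',(290,110,430,240),4)"
```

```text
clock: 19.45
tcp_pos: [436.3, 79.0, 27.1]
orientation: [-2.576, -1.797, 0.001]
wrist_force: [0.2, -0.6, -2.1]
gripper_width: 0.593
grasp_force: 6.0
clock: 20.08
tcp_pos: [437.0, 79.3, 25.5]
orientation: [2.576, 1.797, 0.002]
wrist_force: [0.4, 0.1, -0.1]
gripper_width: 0.771
grasp_force: 0.0
t 20.07 p [437.   79.3  25.5] yhead -20.21 tilt 0.07 F [ 0.4  0.1 -0.1] w 0.771 gf 0.0
shift units [ -9.02 -15.31   1.  ]
orange px 377 best score,tilt,edge-off [(289.0, 93, 91), (277.0, 90, 88), (267.0, 93, 97), (266.0, 90, 94), (265.5, 93, 88), (262.5, 90, 85)]
```

View pics/flat.png

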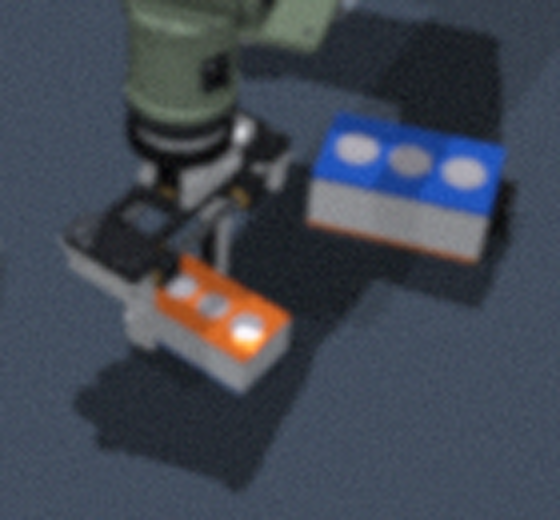

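The carrier lies flat with the orange face up: crop (225,305), tab end under the gripper. Next I regrip it at mid-length and high enough for the fingers to clear the bracket, and refine the scanner's pose.

```bash
python3 -m crank '0.8 0 0 -0.17 0;0.8 0 0 -0.17 0;0.8 0.5 0 0 0;0.8 0.5 0 0 0;0.8 0.4 0 0 0' 20
python3 -m crank '0.4 0 0 0 0;0.4 0 0 0 0;0.4 0 0 0 0;0.4 0 0 0 0;0.4 0 0 0 0' 20
python3 - <<'E'
from w import *
from scipy.optimize import minimize
need([0,0,0])
cs=[(n,shot(n)) for n in('scene','top')]; ms=[]
for n,c in cs:
    o=outline_of(n,'scanner'); print(n,[(round(r['score'],2),np.round(r['rect']).tolist()) for r in o]); ms.append(np.array(o[0]['mask']))
def corners(x,y,a,z):
    a=np.radians(a);C,S=np.cos(a),np.sin(a); return [[x+C*i-S*j,y+S*i+C*j,z] for i,j in((-110,-120),(110,-120),(110,120),(-110,120))]
def cost(q,idx):
    t=0
    for k in idx:
        c=cs[k][1]; P=proj(c,corners(*q,0)+corners(*q,30)).astype(np.float32)
        h=cv2.convexHull(P)[:,0,:]; m=np.zeros((400,640),np.uint8); cv2.fillConvexPoly(m,np.round(h*16).astype(np.int32),1,shift=4)
        t+=np.logical_xor(m>0,ms[k]).sum()
    return t
for idx in((0,),(1,),(0,1)):
    best=min((minimize(cost,[564,-162,16.2],args=(idx,),method='Nelder-Mead',options=dict(initial_simplex=[[564,-162,16.2+d],[570,-162,16.2],[564,-155,16.2],[564,-162,18+d]])) for d in(-1,0,1)),key=lambda r:r.fun)
    print(idx,best.x.round(1),best.fun)
E
```

```text
clock: 20.75
tcp_pos: [448.9, 113.0, 33.7]
orientation: [-2.576, -1.798, -0.0]
wrist_force: [0.1, 0.8, -0.5]
gripper_width: 0.804
grasp_force: 0.0
clock: 21.38
tcp_pos: [448.3, 111.8, 33.5]
orientation: [-2.577, -1.797, 0.001]
wrist_force: [0.4, 0.3, -2.4]
gripper_width: 0.591
grasp_force: 20.0
t 21.38 p [448.3 111.8  33.5] yhead -20.23 tilt 0.02 F [ 0.4  0.3 -2.4] w 0.591 gf 20.0
shift units [-10.39 -15.28   1.35]
scene [(0.61, [192.0, 162.0, 286.0, 229.0])]
top [(0.78, [349.0, 146.0, 447.0, 235.0])]
(0,) [ 565.2 -161.2   17.2] 346.0
(1,) [ 564.6 -163.2   16.4] 244.0
(0, 1) [ 564.7 -162.8   16.3] 611.0
```

```bash
python3 -m crank '0.4 0 0 -0.6 -0.05;0.4 0 0 -0.8 -0.05;0.4 0 0 -0.8 -0.05;0.4 0 0 -0.6 -0.0535;0.4 0 0 -0.2 0' 20
cat > sc.py <<'E'
from w import *
A=np.radians(16.4);C,S=np.cos(A),np.sin(A)
def sw(x,y,z): return np.array([564.8+C*x-S*y,-162.5+S*x+C*y,z])
E
python3 -c "
from sc import *
need(sw(49,27,100),16.4)"
```

```text
clock: 22.2
tcp_pos: [448.6, 111.8, 109.2]
orientation: [1.884, 2.514, 0.0]
wrist_force: [0.8, -0.8, -3.5]
gripper_width: 0.591
grasp_force: 20.0
t 22.2 p [448.6 111.8 109.2] yhead 16.31 tilt 0.04 F [ 0.8 -0.8 -3.5] w 0.591 gf 20.0
shift units [-10.75   3.34   0.37]
spin -0.001
shift after spin [-10.76   3.32   0.37]
```

```bash
python3 -m crank '0.4 -0.5 0.2 0 0;0.4 -0.8 0.25 0 0;0.4 -0.8 0.25 0 0;0.4 -0.8 0.25 0 0;0.4 -0.8 0.25 0 0'
python3 -m crank '0.4 -0.8 0.25 0 0;0.4 -0.8 0.25 0 0;0.4 -0.8 0.25 0 0;0.4 -0.8 0.25 0 0;0.4 -0.8 0.25 0 0'
python3 -m crank '0.4 -0.8 0.25 0 0;0.4 -0.8 0.25 0 0;0.4 -0.8 0.25 0 0;0.4 -0.65 0.12 0 0;0.4 0 0 0 0'
python3 - <<'E'
from sc import *
need(sw(49,27,68),16.4)
import importlib; orange=importlib.import_module('or').orange
c=shot('scene'); p,r=orange(c,(190,130,330,250)); print(len(p),r)
# visible orange extents vs predicted corners for plain-end distance 53
s,t,R=st()
for ztop in (t[2]+6.5,): print(proj(c,[[*(t+R@np.array([a,b,0]))[:2],ztop] for a,b in((53,28),(53,-28),(-47,-28),(-47,28))]).round(1).tolist())
print(p.min(0),p.max(0),[p[p[:,k].argmin()].tolist() for k in(0,1)],[p[p[:,k].argmax()].tolist() for k in(0,1)])
save(c,'hover.png',(180,110,340,250),5)
E
```

```text
clock: 22.82
tcp_pos: [504.1, 30.2, 108.3]
orientation: [-1.882, -2.515, 0.001]
wrist_force: [0.4, -0.0, -4.0]
gripper_width: 0.597
grasp_force: 20.0
clock: 23.45
tcp_pos: [562.5, -56.6, 108.7]
orientation: [-1.881, -2.516, -0.0]
wrist_force: [0.7, 0.8, -3.5]
gripper_width: 0.595
grasp_force: 20.0
clock: 24.08
tcp_pos: [604.7, -123.7, 108.7]
orientation: [1.883, 2.514, 0.0]
wrist_force: [-0.0, 0.5, -3.5]
gripper_width: 0.598
grasp_force: 20.0
t 24.07 p [ 604.7 -123.7  108.7] yhead 16.34 tilt 0.02 F [-0.   0.5 -3.5] w 0.598 gf 20.0
shift units [ 0.04 -0.01  1.63]
spin -0.0
shift after spin [ 0.04 -0.01  1.63]
364 ((249.32711791992188, 213.98033142089844), (21.99152374267578, 59.77455139160156), 72.52522277832031)
[[261.5, 195.3], [265.0, 179.6], [229.2, 178.0], [224.5, 193.5]]
[218. 195.] [275. 219.] [[218.0, 213.0], [273.0, 195.0]] [[275.0, 196.0], [248.0, 219.0]]
```

View pics/hover.png

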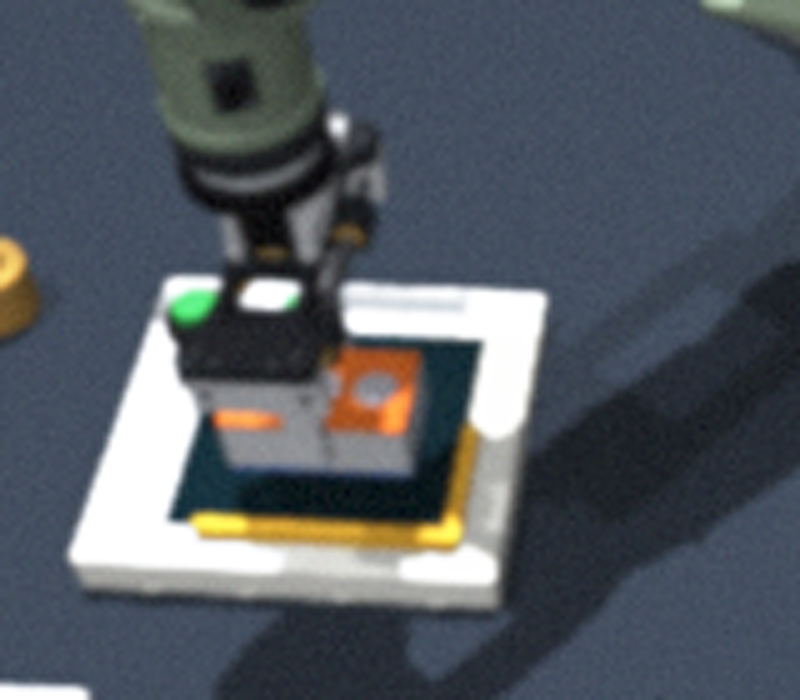

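The hover picture shows the carrier level over the glass, clear of the bracket. Its plain end is at image x≈263, which agrees with 53 mm from the TCP, and the bracket corner is at about (272,216). I lower it gently.

```bash
python3 -m crank '0.4 0 0 0.5 0;0.4 0 0 0.6 0;0.4 0 0 0.4 0;0.4 0 0 0.14 0;0.4 0 0 0.04 0' 20
python3 -m crank '0.4 0 0 0.04 0;0.4 0 0 0.03 0;0.4 0 0 0.03 0;0.4 0 0 0 0;0.4 0 0 0 0'
python3 -c "
from sc import *
need(sw(57,37,64),16.4)"
```

```text
clock: 24.75
tcp_pos: [604.0, -122.3, 66.3]
orientation: [-1.881, -2.516, 0.0]
wrist_force: [0.5, -0.1, -3.9]
gripper_width: 0.59
grasp_force: 20.0
clock: 25.38
tcp_pos: [604.2, -122.5, 64.3]
orientation: [1.881, 2.516, 0.0]
wrist_force: [-0.6, 0.2, -4.3]
gripper_width: 0.594
grasp_force: 20.0
t 25.38 p [ 604.2 -122.5   64.3] yhead 16.42 tilt 0.01 F [-0.6  0.2 -4.3] w 0.594 gf 20.0
shift units [0.39 0.32 0.01]
spin 0.0
shift after spin [0.39 0.32 0.01]
```

```bash
python3 -m crank '0.4 0 0 0.02 0;0.4 0 0 0.02 0;0.4 0 0 0 0;0.4 0 0 0 0;0.4 0 0 0 0'
python3 -m crank '0.4 0 0 0.02 0;0.4 0 0 0.01 0;0.4 0 0 0 0;0.4 0 0 0 0;0.4 0 0 0 0'
```

```text
clock: 26.0
tcp_pos: [604.2, -122.4, 63.6]
orientation: [1.881, 2.516, 0.0]
wrist_force: [-1.7, -0.1, 1.1]
gripper_width: 0.594
grasp_force: 20.0
clock: 26.62
tcp_pos: [604.2, -122.4, 63.5]
orientation: [1.881, 2.516, -0.0]
wrist_force: [-3.5, 1.3, 5.5]
gripper_width: 0.594
grasp_force: 20.0
```

```bash
python3 -m crank '0.4 0 0.1 -0.02 0;0.4 0 0.1 0 0;0.4 0 0.06 0 0;0.4 0 0 0 0;0.4 0 0 0 0' 10
python3 -m crank '0.4 0.1 0 0 0;0.4 0.1 0 0 0;0.4 0.06 0 0 0;0.4 0.06 0 0 0;0.4 0 0 0 0'
python3 -m crank '0.4 0.03 0 0 0;0.4 0.03 0 0 0;0.4 0.03 0 0 0;0.4 0 0 0 0;0.4 0 0 0 0'
python3 -c "
from sc import *
need(sw(57,37,64),16.4);s,p,R=st();print('F tool',R.T@s['wrist_force'])"
```

```text
clock: 27.25
tcp_pos: [610.3, -121.2, 63.5]
orientation: [1.881, 2.516, -0.002]
wrist_force: [-4.8, -1.3, 5.0]
gripper_width: 0.597
grasp_force: 10.0
clock: 27.88
tcp_pos: [609.2, -113.0, 63.6]
orientation: [1.88, 2.514, 0.002]
wrist_force: [2.6, -2.2, 2.6]
gripper_width: 0.596
grasp_force: 10.0
clock: 28.5
tcp_pos: [608.1, -111.0, 63.5]
orientation: [1.88, 2.515, 0.001]
wrist_force: [2.9, -3.5, 5.1]
gripper_width: 0.594
grasp_force: 10.0
t 28.5 p [ 608.1 -111.    63.5] yhead 16.42 tilt 0.09 F [ 2.9 -3.5  5.1] w 0.594 gf 10.0
shift units [-0.01  0.04 -0.02]
spin 0.0
shift after spin [-0.01  0.04 -0.02]
F tool [-4.22833872  1.81559637 -5.13415436]
```

```bash
python3 -m crank '0.4 0.04 0 -0.02 0;0.4 0.04 0 0 0;0.4 0 0 0 0;0.4 0 0 0 0;0.4 0 0 0 0'
python3 -c "
from sc import *
need(sw(57,37,64),16.4);s,p,R=st();print('F tool',R.T@s['wrist_force'])"
python3 -m crank '0.4 0.04 0 0 0;0.4 0.04 0 0 0;0.4 0 0 0 0;0.4 0 0 0 0;0.4 0 0 0 0'
python3 -c "
from sc import *
need(sw(57,37,64),16.4);s,p,R=st();print('F tool',R.T@s['wrist_force'])"
```

```text
clock: 29.12
tcp_pos: [606.8, -108.5, 63.5]
orientation: [-1.881, -2.515, -0.001]
wrist_force: [2.3, -3.6, 5.4]
gripper_width: 0.594
grasp_force: 10.0
t 29.12 p [ 606.8 -108.5   63.5] yhead 16.41 tilt 0.03 F [ 2.3 -3.6  5.4] w 0.594 gf 10.0
shift units [-0.12  0.06 -0.02]
spin 0.0
shift after spin [-0.12  0.06 -0.02]
F tool [-4.12813473  1.17527664 -5.41315555]
clock: 29.75
tcp_pos: [606.3, -107.0, 63.5]
orientation: [-1.881, -2.516, 0.0]
wrist_force: [1.2, -4.0, 4.6]
gripper_width: 0.593
grasp_force: 10.0
t 29.75 p [ 606.3 -107.    63.5] yhead 16.42 tilt 0.01 F [ 1.2 -4.   4.6] w 0.593 gf 10.0
shift units [-0.18  0.06 -0.02]
spin 0.0
shift after spin [-0.18  0.06 -0.02]
F tool [-4.19822979  0.02459421 -4.57727436]
```

```bash
python3 -m crank '0.4 0 0 -0.04 0;0.4 0.04 0 0 0;0.4 0.04 0 0 0;0.4 0 0 0 0;0.4 0 0 0 0'
python3 -c "
from sc import *
need(sw(57,37,64),16.4);s,p,R=st();print('F tool',R.T@s['wrist_force'])
c=shot('top')
for r in mark_of('top','tab'): print(r['score'],at_z(c,r['centre'],50))
c=shot('scene')
for r in mark_of('scene','tab'): print(r['score'],at_z(c,r['centre'],50))
x,y,zz=p+R@np.array([-53-12+3,0,0]);print('expected tab at about',p+R@np.array([-59,0,0]))
import importlib; orange=importlib.import_module('or').orange
q,r=orange(c,(235,150,330,250)); q=q
# orange top plain-end edge
w=np.array([at_z(c,k,70) for k in q]); l=(w-p)@R; print('plain end dist pct',np.percentile(l[:,0],[90,97,100]).round(1),'y',np.percentile(l[:,1],[1,50,99]).round(1))
"
```

```text
clock: 30.38
tcp_pos: [606.0, -106.8, 63.7]
orientation: [1.881, 2.513, -0.003]
wrist_force: [3.9, -8.3, -0.3]
gripper_width: 0.596
grasp_force: 10.0
t 30.38 p [ 606.  -106.8   63.7] yhead 16.39 tilt 0.17 F [ 3.9 -8.3 -0.3] w 0.596 gf 10.0
shift units [-0.19  0.07 -0.01]
spin -0.0
shift after spin [-0.19  0.07 -0.01]
F tool [-9.04829402  1.42562463  0.280925  ]
0.93 [391.76729619 514.54214389  50.        ]
0.91 [266.67194548 289.90121611  50.        ]
0.97 [284.28938483 293.96226141  50.        ]
0.93 [ 631.3198767  -153.13636587   50.        ]
0.87 [426.76353116 528.83149208  50.        ]
expected tab at about [ 622.68949691 -163.37161753   63.83568579]
plain end dist pct [60.7 64.3 66.4] y [-24.6  27.8  68.3]
```

Wrist force along tool x rose to 9 N with no further motion, so the plain end is on the short leg. Now I open slightly and push sideways onto the long leg so the carrier aligns itself.

```bash
python3 -m crank '0.4 0 0 0 0;0.66 0 0 0 0;0.66 0 0 0 0;0.66 0 0.08 0 0;0.66 0 0.06 0 0' 10
python3 -c "
from sc import *
need(sw(57,37,64),16.4);s,p,R=st();print('F tool',R.T@s['wrist_force'])"
python3 -m crank '0.66 0 0.06 0 0;0.66 0 0.06 0 0;0.66 0 0 0 0;0.66 0 0 0 0;0.66 0 0 0 0'
python3 -c "
from sc import *
need(sw(57,37,64),16.4);s,p,R=st();print('F tool',R.T@s['wrist_force'])"
```

```text
clock: 31.2
tcp_pos: [608.5, -103.3, 63.9]
orientation: [-1.88, -2.515, 0.001]
wrist_force: [-1.9, -1.5, -0.6]
gripper_width: 0.664
grasp_force: 0.9
t 31.2 p [ 608.5 -103.3   63.9] yhead 16.45 tilt 0.12 F [-1.9 -1.5 -0.6] w 0.664 gf 0.9
shift units [-0.3  -0.06 -0.  ]
spin 0.0
shift after spin [-0.3  -0.06 -0.  ]
F tool [-0.9154974  -2.28858676  0.64715895]
clock: 31.82
tcp_pos: [611.9, -103.1, 64.4]
orientation: [-1.881, -2.516, 0.0]
wrist_force: [-2.1, 0.3, -0.1]
gripper_width: 0.658
grasp_force: 0.8
t 31.82 p [ 611.9 -103.1   64.4] yhead 16.42 tilt 0.02 F [-2.1  0.3 -0.1] w 0.658 gf 0.8
shift units [-0.27 -0.2   0.02]
spin 0.0
shift after spin [-0.27 -0.2   0.02]
F tool [ 0.87264997 -1.92890881  0.11350566]
```

```bash
python3 -m crank '0.66 0 0.06 0 0;0.66 0 0.06 0 0;0.66 0 0 0 0;0.66 0 0 0 0;0.66 0 0 0 0'
python3 -c "
from sc import *
need(sw(57,37,64),16.4);s,p,R=st();print('F tool',R.T@s['wrist_force'])"
python3 -m crank '0.66 0 0.06 0 0;0.66 0 0.03 0 0;0.66 0 0 0 0;0.66 0 0 0 0;0.66 0 0 0 0'
python3 -c "
from sc import *
need(sw(57,37,64),16.4);s,p,R=st();print('F tool',R.T@s['wrist_force'])"
```

```text
clock: 32.45
tcp_pos: [612.2, -102.8, 64.2]
orientation: [-1.878, -2.512, 0.007]
wrist_force: [-7.2, -1.8, 2.9]
gripper_width: 0.662
grasp_force: 4.1
t 32.45 p [ 612.2 -102.8   64.2] yhead 16.43 tilt 0.37 F [-7.2 -1.8  2.9] w 0.662 gf 4.1
shift units [-0.28 -0.21  0.01]
spin 0.0
shift after spin [-0.28 -0.21  0.01]
F tool [ 0.27152278 -7.45552708 -2.89365907]
clock: 33.08
tcp_pos: [612.3, -102.7, 64.0]
orientation: [-1.876, -2.51, 0.012]
wrist_force: [-13.0, -2.5, 6.5]
gripper_width: 0.662
grasp_force: 6.6
t 33.08 p [ 612.3 -102.7   64. ] yhead 16.45 tilt 0.65 F [-13.   -2.5   6.5] w 0.662 gf 6.6
shift units [-0.28 -0.22  0.  ]
spin 0.0
shift after spin [-0.28 -0.22 -0.  ]
F tool [  1.33357501 -13.25676412  -6.30493184]
```

Both legs are contacted (13 N against the long leg). I back off, go up, and nudge the tab end once to confirm it is seated on the short leg.

```bash
python3 -m crank '0.66 0 -0.1 0 0;0.66 0 -0.1 0 0;0.9 0 -0.1 0 0;0.9 0 0 0 0;0.9 0 0 0 0'
python3 -c "
from sc import *
need(sw(57,37,64),16.4);s,p,R=st();print('F tool',R.T@s['wrist_force'])"
python3 -m crank '0.9 0 0 -0.5 0;0.9 0 0 -0.8 0;0.9 0 0 -0.7 0;0 -0.8 0 0 0;0 -0.8 0 0 0'
python3 -m crank '0 -0.8 0 0 0;0 -0.8 0 0 0;0 -0.1 0 0 0;0 0 0 0 0;0 0 0 0 0'
python3 - <<'E'
from sc import *
p0=np.array([612.3,-102.7,64]);s,p,R=st()
need(p0+R@np.array([-81,-3,0]))
c=shot('scene')
for r in mark_of('scene','tab')[:2]: print(r['score'],at_z(c,r['centre'],50))
print('tab exp',p0+R@np.array([-63.5,-3,0]))
E
```

```text
clock: 33.7
tcp_pos: [610.6, -103.9, 64.9]
orientation: [1.88, 2.515, 0.001]
wrist_force: [0.6, -0.8, 0.3]
gripper_width: 0.894
grasp_force: 0.0
t 33.7 p [ 610.6 -103.9   64.9] yhead 16.43 tilt 0.09 F [ 0.6 -0.8  0.3] w 0.894 gf 0.0
shift units [-0.25 -0.14  0.03]
spin 0.0
shift after spin [-0.25 -0.14  0.03]
F tool [-0.92130616  0.32248057 -0.33538975]
clock: 34.33
tcp_pos: [621.6, -143.7, 114.8]
orientation: [1.881, 2.515, -0.0]
wrist_force: [-0.1, -0.3, -0.7]
gripper_width: 0.724
grasp_force: 0.0
clock: 34.95
tcp_pos: [633.0, -182.2, 114.3]
orientation: [-1.88, -2.516, -0.0]
wrist_force: [-0.5, 0.2, 0.2]
gripper_width: 0.187
grasp_force: 0.0
t 34.95 p [ 633.  -182.2  114.3] yhead 16.46 tilt 0.04 F [-0.5  0.2  0.2] w 0.187 gf 0.0
shift units [ 0.04 -0.01  2.01]
0.78 [414.164967   520.47435325  50.        ]
0.69 [ 625.07030322 -166.5479611    50.        ]
tab exp [ 627.41650449 -164.44738661   63.96077263]
```

```bash
python3 -m crank '0 -0.12 0 0 0;0 0 0 0.7 0;0 0 0 0.7 0;0 0 0 0.5 0;0 0 0 0.1 0' 20
python3 -m crank '0 0.2 0 0 0;0 0.1 0 0 0;0 0.08 0 0 0;0 0 0 0 0;0 0 0 0 0'
python3 -m crank '0 0.06 0 0 0;0 0.06 0 0 0;0 0.06 0 0 0;0 0 0 0 0;0 0 0 0 0'
python3 -c "
from sc import *
s,p,R=st();print(p,'F tool',R.T@s['wrist_force'])"
```

```text
clock: 35.67
tcp_pos: [632.6, -185.2, 62.0]
orientation: [-1.879, -2.513, 0.001]
wrist_force: [-0.3, 0.1, 0.6]
gripper_width: 0.003
grasp_force: 0.0
clock: 36.3
tcp_pos: [631.5, -176.8, 64.7]
orientation: [1.881, 2.516, 0.0]
wrist_force: [0.5, -0.1, -0.3]
gripper_width: 0.006
grasp_force: 0.0
clock: 36.92
tcp_pos: [630.8, -174.7, 65.0]
orientation: [1.879, 2.513, -0.003]
wrist_force: [0.2, -6.1, -1.4]
gripper_width: 0.009
grasp_force: 2.9
[ 630.78047199 -174.68355506   65.02735014] F tool [-5.90081595 -1.5761988   1.41626648]
```

```bash
python3 -m crank '0 0.05 0 0 0;0 0.05 0 0 0;0 0 0 0 0;0 0 0 0 0;0 0 0 0 0'
python3 -c "
from sc import *
s,p,R=st();print(p,'F tool',R.T@s['wrist_force'])"
```

```text
clock: 37.55
tcp_pos: [630.7, -174.5, 65.7]
orientation: [1.877, 2.509, -0.006]
wrist_force: [0.8, -9.9, -0.5]
gripper_width: 0.004
grasp_force: 4.9
[ 630.74909688 -174.50941048   65.6974845 ] F tool [-9.67180794 -2.02281825  0.61781168]
```

The tab-end push moved it only 0.2 mm at 10 N, so the carrier is seated on both legs. I retreat and go over to the button.

```bash
python3 -m crank '0 -0.3 0 0 0;0 -0.3 0 0 0;0 0 0 -0.6 0;0 0 0 -0.6 0;0 0 0 -0.3 0' 20
python3 -c "
from sc import *
need(sw(-69.5,-90,75),16.4)"
```

```text
clock: 38.17
tcp_pos: [634.8, -184.4, 104.4]
orientation: [1.879, 2.514, 0.001]
wrist_force: [-0.3, 0.0, 0.1]
gripper_width: 0.005
grasp_force: 0.0
t 38.17 p [ 634.8 -184.4  104.4] yhead 16.45 tilt 0.18 F [-0.3  0.   0.1] w 0.005 gf 0.0
shift units [-1.96 -5.22  1.17]
spin 0.0
shift after spin [-1.97 -5.22  1.18]
```

```bash
python3 -m crank '0 -0.33 -0.87 0 0;0 -0.33 -0.87 0 0;0 -0.33 -0.87 0 0;0 -0.33 -0.87 0 0;0 -0.33 -0.87 0 0'
python3 -m crank '0 -0.33 -0.87 0 0;0 0 0 0 0;0 0 0 0.6 0;0 0 0 0.6 0;0 0 0 0 0'
python3 - <<'E'
from sc import *
need(sw(-69.5,-90,61),16.4)
c=shot('top'); s,p,R=st()
for n in('scene','top'):
    c=shot(n)
    for r in mark_of(n,'scan_button_top')[:2]: print(n,r['score'],r['centre'],at_z(c,r['centre'],42))
E
```

```text
clock: 38.8
tcp_pos: [539.5, -255.7, 101.9]
orientation: [-1.882, -2.515, 0.0]
wrist_force: [-0.6, -0.4, 0.3]
gripper_width: 0.005
grasp_force: 0.0
clock: 39.42
tcp_pos: [521.7, -267.4, 69.9]
orientation: [-1.878, -2.514, -0.0]
wrist_force: [-1.7, 1.3, 3.1]
gripper_width: 0.007
grasp_force: 1.0
t 39.42 p [ 521.7 -267.4   69.9] yhead 16.48 tilt 0.22 F [-1.7  1.3  3.1] w 0.007 gf 1.0
shift units [-0.06  0.06  0.36]
spin 0.0
shift after spin [-0.06  0.06  0.36]
scene 0.55 [219.1, 166.7] [ 506.34617636 -275.5861872    42.        ]
```

```bash
python3 -m crank '0 0 0 0.05 0;0 0 0 0.05 0;0 0 0 0 0;0 0 0 0 0;0 0 0 0 0'
python3 -m crank '0 0 0 0.05 0;0 0 0 0.05 0;0 0 0 0 0;0 0 0 0 0;0 0 0 0 0'
python3 -m crank '0 0 0 0.05 0;0 0 0 0.05 0;0 0 0 0 0;0 0 0 0 0;0 0 0 0 0'
```

```text
clock: 40.3
tcp_pos: [522.8, -268.9, 69.7]
orientation: [1.881, 2.515, 0.0]
wrist_force: [1.5, 1.3, 2.0]
gripper_width: 0.001
grasp_force: 1.1
clock: 40.92
tcp_pos: [522.8, -268.9, 67.2]
orientation: [1.881, 2.515, 0.0]
wrist_force: [1.6, -0.4, 4.2]
gripper_width: 0.003
grasp_force: 1.8
clock: 41.55
tcp_pos: [522.8, -268.9, 65.2]
orientation: [1.881, 2.515, 0.0]
wrist_force: [0.6, 1.2, 7.1]
gripper_width: 0.009
grasp_force: 3.7
```

```bash
python3 -m crank '0 0 0 0.05 0;0 0 0 0.05 0;0 0 0 0 0;0 0 0 0 0;0 0 0 0 0'
python3 -m crank '0 0 0 0.05 0;0 0 0 0 0;0 0 0 0 0;0 0 0 0 0;0 0 0 0 0'
```

```text
clock: 42.18
tcp_pos: [522.9, -269.0, 65.0]
orientation: [1.881, 2.516, -0.0]
wrist_force: [-3.2, 2.8, 18.6]
gripper_width: 0.002
grasp_force: 9.4
clock: 42.8
tcp_pos: [523.0, -269.0, 64.9]
orientation: [1.88, 2.516, -0.0]
wrist_force: [-5.0, 5.1, 24.2]
gripper_width: 0.003
grasp_force: 12.3
```

The button is at its stop: force rises steeply to 24 N with no further travel. I release it, retreat and check the seat numerically.

```bash
python3 -m crank '0 0 0 -0.3 0;0 0 0 -0.5 0;0 0 0 -0.8 0;0 0 0 -0.8 0;0 0 0 -0.8 0'
python3 -m crank '0 -0.8 -0.8 -0.8 0;0 -0.8 -0.8 -0.8 0;0 -0.8 -0.8 0 0;0 -0.8 -0.8 0 0;0 0 0 0 0'
python3 - <<'E'
from sc import *
import importlib; orange=importlib.import_module('or').orange
need(sw(0,0,100))
M=np.array([[C,S],[-S,C]])
for n,box in(('scene',(190,150,300,240)),('top',(345,140,450,240))):
    c=shot(n)
    for r in mark_of(n,'tab'): 
        w=at_z(c,r['centre'],50); 
        if w[1]<0: print(n,'tab sc',(M@(w[:2]-[564.8,-162.5])).round(1),'want 57,-22')
    p=c['pixels'][box[1]:box[3],box[0]:box[2]].astype(int)
    m=(p[:,:,0]>p[:,:,2]+60)&(p[:,:,0]>p[:,:,1]*1.6)
    q=np.argwhere(m)[:,::-1]+np.array(box[:2])
    l=np.array([M@(at_z(c,k,70)[:2]-[564.8,-162.5]) for k in q])
    l=l[(l[:,0]>0)&(l[:,1]>-40)&(l[:,1]<110)]
    r=cv2.minAreaRect(l.astype(np.float32)); print(n,len(l),'orange rect in scanner frame',r,'want centre 57,40')
    for k in('jar','tray','brush','weight'): print(k,[np.round(x['rect']).tolist() for x in search_frame(n,k)][:1])
E
```

```text
clock: 43.42
tcp_pos: [520.8, -268.2, 139.9]
orientation: [-1.879, -2.513, 0.001]
wrist_force: [0.1, -0.1, -0.2]
gripper_width: 0.005
grasp_force: 0.0
clock: 44.05
tcp_pos: [466.4, -368.9, 179.5]
orientation: [-1.883, -2.51, 0.0]
wrist_force: [0.5, 0.1, -0.2]
gripper_width: 0.003
grasp_force: 0.0
t 44.05 p [ 466.4 -368.9  179.5] yhead 16.25 tilt 0.18 F [ 0.5  0.1 -0.2] w 0.003 gf 0.0
shift units [6.82 6.09 3.19]
scene tab sc [ 68.9 -15. ] want 57,-22
scene 90 orange rect in scanner frame ((59.67294692993164, 40.179996490478516), (61.63641357421875, 104.8117446899414), 0.03790923207998276) want centre 57,40
jar [[278.0, 275.0, 307.0, 310.0]]
tray [[408.0, 251.0, 470.0, 320.0]]
brush [[441.0, 195.0, 456.0, 243.0]]
weight [[170.0, 154.0, 186.0, 178.0]]
top tab sc [-77.9 -82.1] want 57,-22
top tab sc [ 51.5 -27.9] want 57,-22Traceback (most recent call last):
  File "<stdin>", line 14, in <module>
IndexError: too many indices for array: array is 1-dimensional, but 2 were indexed
```

```bash
python3 -c "
from bench import close_job
print(close_job())"
```

```text
the job is handed in; nothing more can be done
None
```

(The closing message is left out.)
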